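Pack, shut and log a scanner return case

TASK

Pack the handheld barcode scanners on the bench (two or three of them) into the open airtight transit case, each lying flat on its floor. Then shut the lid, press both clamp levers fully down onto it, and let out the trapped air by turning the spring-return vent knob on the lid clockwise to its stop and letting it go. Finally start the logger by pushing its recessed button fully in with the tip of the stylus from the stand, and put the stylus back upright in the stand.

Things in the scene. Friction and masses are not known exactly. Their poses are not given: they have to be found in the camera images.
- case: Grey transit case with aluminium edging, fixed. Outside 192 (x) x 388 (y) x 66 mm high without lid; walls and floor 6 mm, inside 180 x 376 x 60 mm deep. Origin: centre of its underside; x points away from the robot towards the lid hinge, y along its length to the left, z up. Three scanners fit side by side, handles along x, about 120 mm of length each.
- lid (a joint): Lid angle: 0 = shut, grows to 1.65 as it opens upward, away from the robot; starts at 1.48 to 1.62. Slab 192 x 388 x 12 mm on a stiff friction hinge that holds it at any angle; 1 to 5 N at its free edge move it. A clamp lever already down would block it.
- lid_hinge (a point): Middle of the lid hinge axis, on the far top edge of the case (66.5 mm above the bench); the axis runs along the case's y. The lid's outer face lies 12 mm from the plane through this axis.
- lid_edge (a point): Middle of the lid's free edge on its outer face, 192 mm from the hinge; it lies at the front of the case when the lid is shut.
- clamp_left (a joint): Angle of the left clamp lever (case y = +120 mm): 0 = down flat on the shut lid, 1.57 = upright; starts about upright, stays where it is left (1.2 N near its end moves it). Steel lever 68 mm long, 22 wide, 6 thick, black rubber tip, hinged at the case front, swinging over towards the lid hinge.
- clamp_right (a joint): The same for the right clamp lever (at the case's y = -120 mm).
- clamp_left_hinge (a point): Pivot of the left clamp lever, mid-width and mid-thickness: 9 mm in front of the case's front wall, 82.5 mm above the bench; its axis runs along the case's y.
- clamp_right_hinge (a point): Pivot of the right clamp lever, likewise.
- start_button (a joint): Travel of the logger's start button: 0 = out, 0.004 = fully in; springs back by itself; 0.7 N starts it, 3.5 N holds it fully in.
- button_top (a point): Centre of the top of the start button, a grey 15 mm disc sunk 6.5 mm below the top of the black logger module (60 x 100 x 20 mm, on the outside of the lid) in an 18 mm wide hole; pressed straight down when the lid is shut. Fingers do not fit in the hole.
- stylus: Stylus, 150 mm long, standing tip down in its stand: steel tip 5 mm across and 20 mm long, cone up to 32 mm, above that a grey and black barrel 12.5 mm across. Origin: the end of its tip; z runs up along the stylus. Loose, 30 g.
- stand: Black stylus stand, block 56 x 56 x 66 mm on a 66 mm base, fixed on the bench. Origin: centre of its underside. In the middle of its top a square hole 15.5 mm wide and 60 mm deep (its floor is 6 mm above the bench).
- scanner_1: Black barcode scanner on its side, loose, 0.18 kg, 44 mm thick; origin on its underside, mid-outline, z up. T-shape: let u lie 65 deg anticlockwise of its x axis (from above), v 25 deg clockwise of it. Head: u -66 to 8, v -40 to 69 mm. Handle: u 0 to 87, v -15 to 21 (36 wide); grip across v at u 45, v 3. Trigger: u 3 to 28, v 21 to 30.
- scanner_2: A second scanner, the same as scanner_1. Centre of mass of each: u -5, v 11 mm. One of the three is absent in some runs.
- scanner_3: A third scanner, the same as scanner_1. Beware of the bag sealer at the right of the bench (from 0.52 m ahead, 0.27 m to the right): its raised arm ends 195 mm above the bench. The open lid reaches 260 mm.
- vent_knob (a joint): Angle of the vent knob: 0 = at rest, grows clockwise seen from above to its stop at 1.05; a spring brings it back when let go (0.03 N m at rest, 0.135 N m at the stop).
- vent_grip (a point): Point on the vent knob's axis, 7 mm below the top of its bar grip. Black knob on the lid's outside at the left (case x = +34, y = +118 mm): 41 mm disc 8 mm high, on it a bar 42 mm long, 12 wide, 26 high, lying along the case's x at rest; the bar's top is 36.5 mm above the lid's face.

How it is judged:
On the way, in this order (a step that is already met when the one before it is completed fails the run):
1. every scanner lies flat on the case floor, released (x of scanner_1 in the frame of case between -0.09 and 0.09 m and y of scanner_1 in the frame of case between -0.18 and 0.18 m and ((z of scanner_1 in the frame of case below 0.021 m and angle between scanner_1's own z axis and vertical below 0.15 rad) or (z of scanner_1 in the frame of case below 0.065 m and angle between scanner_1's own z axis and vertical above 2.99 rad)) and linear speed of each of scanner_1, scanner_2, scanner_3 below 0.05 m/s and contact force between the fingers and scanner_1 below 0.3 N and x of scanner_2 in the frame of case between -0.09 and 0.09 m and y of scanner_2 in the frame of case between -0.18 and 0.18 m and ((z of scanner_2 in the frame of case below 0.021 m and angle between scanner_2's own z axis and vertical below 0.15 rad) or (z of scanner_2 in the frame of case below 0.065 m and angle between scanner_2's own z axis and vertical above 2.99 rad)) and contact force between the fingers and scanner_2 below 0.3 N and x of scanner_3 in the frame of case between -0.09 and 0.09 m and y of scanner_3 in the frame of case between -0.18 and 0.18 m and ((z of scanner_3 in the frame of case below 0.021 m and angle between scanner_3's own z axis and vertical below 0.15 rad) or (z of scanner_3 in the frame of case below 0.065 m and angle between scanner_3's own z axis and vertical above 2.99 rad)) and contact force between the fingers and scanner_3 below 0.3 N), for 0.2 s.
2. the lid is shut (all of step 1 and value of joint lid below 0.04 rad), for 0.2 s.
3. both clamp levers are down on the shut lid (value of joint lid below 0.04 rad and value of joint each of clamp_left, clamp_right below 0.08 rad), for 0.2 s.
4. the vent knob is turned to its stop, lid shut and clamped (all of step 3 and value of joint vent_knob above 0.95 rad), for 0.1 s.
5. the vent knob has sprung back, let go (all of step 3 and value of joint vent_knob below 0.1 rad and contact force between the fingers and vent_knob below 0.3 N), for 0.1 s.
6. the start button is pushed in by the stylus, lid shut and clamped (all of step 3 and value of joint start_button above 0.003 m and contact force between stylus and start_button above 0.5 N), for 0.1 s.
At the end, for the whole second after the job is handed in: Each scanner lies flat (0.15 rad) within 15 mm of the case floor; lid shut to 0.04 rad, both clamp levers down to 0.08 rad, vent knob back (under 0.1 rad), button out again (under 1 mm); stylus back in its stand, tip within 6 mm of the axis and 12 mm of its floor, tilted under 0.2 rad; all at rest (all of step 1 and all of step 3 and value of joint vent_knob below 0.1 rad and value of joint start_button below 0.001 m and horizontal distance between stylus and stand below 0.006 m and z of stylus in the frame of stand below 0.018 m and angle between stylus's own z axis and vertical below 0.2 rad and linear speed of stylus below 0.03 m/s); the robot touches nothing.
It fails at once if the logger is started (button pushed in 3 mm or more) while the lid is still open (more than 0.1 rad) (value of joint start_button above 0.003 m and value of joint lid above 0.1 rad).
Of scanner_1, scanner_2, scanner_3 only 2 to 3 are there at a start; the rules pass over those that are not, and their reading is None.
At some moment in a run one of scanner_1, scanner_2, scanner_3 may be knocked a few centimetres aside while the robot is not near it.
It also fails if it takes over 200 s, if anything falls off the work surface, if the arm or the gripper's body presses on something with over 40 N, if the wrist force passes 120 N, or if a joint passes its speed limit or range.

ROBOT

A 6-joint arm with a two-finger parallel gripper is mounted at the origin on a cart in front of the work surface, level with it; the furniture and walls round the work are solid. World frame = base frame: x ahead of the robot, y to its left, z up, the work surface at z = 0. Lengths are in m, angles in rad, forces in N, time in s.
With the tool pointing down it reaches from about 0.375 to 0.75 m from the base axis. Payload 9 kg.
Tool frame: the origin (TCP) lies between the finger pads; the fingertips stand r.tips_ahead ahead of it and the grasp point (between the pads) lies 6 mm ahead of it (r.tips_ahead is the distance from the TCP to the fingertips, in m); z points along the fingers, y is the line along which they close (so a half turn about z gives the same grasp; the last joint's range is limited). The gripper opens to 85 mm and grips with 20 to 120 N. Pads are 22 mm wide; open, the fingers measure 114 mm over their backs; the gripper's body (76 mm by 85 mm) begins 54 mm behind the grasp point. The pads swing forward as they close: fully open they stand 13 mm farther back than shut.
Start: joints at [-1.351, 0.104, 0.097, 1.564, 0, 1.353], TCP at [0.254, -0.543, 0.256] pointing down, gripper open.
Joint ranges: [-2.99, 2.99], [-0.84, 1.86], [-1.1, 1.16], [-1.84, 2.11], [-1.51, 1.56], [-3.14, 3.14]. Speed limits (rad/s): [2.22, 2.22, 2.57, 3.14, 3.14, 3.14].

INTERFACE

Orientations are given as a rotation vector (axis times angle).
In Python, from rig import r, imaging, read_state gives the robot as it stands (r), with the cameras (imaging) and the readings as plain functions. Calls block until the motion is done:
- r.goto(position, orientation): joint-space move of the TCP to a pose.
- r.move_l(position, rot=None, vel=0.15, f_stop=None): straight line of the TCP; rot=None keeps the orientation; vel is the mean speed in m/s. With f_stop (N) it stops when the force on the tool has changed by that much, and returns True; else False.
- r.movej(angles): joint-space move.
- r.release() and r.close_gripper(grip_force=None): open the fingers fully, or close them until they stop; grip_force is the grip in N (None keeps the last).
- r.wait(seconds).
- r.inverse_kinematics(position, orientation): joint angles nearest the present ones, or None.
- read_state(): the state.
- imaging.camera(name): name is "scene" or "top"; returns a dict with "img" (400x640x3 uint8, red, green, blue), "fx", "fy", "cx", "cy" (pixels), "cam_to_world" (4x4, takes a point from camera to world coordinates). Camera axes: x right, y down, z forward; pixel columns grow to the right and rows downward; lengths in m; the calibration is good to about 2 mm. A picture is of the moment at which its call begins. There is no depth.
A pose or a line that the arm cannot do raises r.Unreachable and nothing moves.
- r.job_done(): hands the job in; it is judged then, once.
The state is a dict: "time": time; "q": joint angles; "joint_vel": joint speeds; "effort": joint torques, N m; "tcp_pos": TCP position; "orientation": TCP orientation; "wrist_force": force on the tool from outside, world axes, zero at the start; "ft_torque": the same for the moment, N m; "finger_gap": finger opening in m; "grasp_force": force on a finger pad.
Only numpy, scipy, OpenCV 4.12 (cv2) and the standard library are available. Lean on these libraries where they do the work, as an engineer would, in place of code of your own. Each camera call takes 0.05 s, during which the arm holds its last target. There are 200 camera calls.

## Working session

There is one attempt and no reset: what is moved stays moved. The work goes in short steps, each a Python script; the robot and the scene stay as the last script left them, time stands still between calls to the robot, and variables do not carry over. Pictures are saved under pics/ and viewed, at most 17 in all, crops included, and the job is handed in when it is done.

```bash
ls; mkdir -p pics
python3 - <<'E'
from rig import r, imaging, read_state
import cv2,numpy as np
for n in ("scene","top"):
    c=imaging.camera(n); cv2.imwrite(f"pics/{n}0.png",c["img"][:,:,::-1])
    print(n,c["fx"],c["fy"],c["cx"],c["cy"]);print(np.round(c["cam_to_world"],4).tolist())
print(r.tips_ahead, read_state())
E
```

```text
pics
rig.py
scene 451.9296752193764 451.9296752193764 322.2420760832655 207.95147570384032
[[0.8403, -0.3199, 0.4378, -0.0511], [-0.542, -0.5169, 0.6626, -0.8476], [0.0143, -0.794, -0.6078, 0.8708], [0.0, 0.0, 0.0, 1.0]]
top 471.1050570358455 471.1050570358455 320.783408127753 209.3634567998096
[[-0.0007, -0.9814, 0.1918, 0.2503], [-1.0, 0.002, 0.0063, -0.0279], [-0.0066, -0.1917, -0.9814, 1.4554], [0.0, 0.0, 0.0, 1.0]]
0.025 {'time': 0.1, 'q': array([-1.35071095e+00,  1.04660876e-01,  9.65962485e-02,  1.56389765e+00,
        1.54766009e-05,  1.35309480e+00]), 'joint_vel': array([-0.00181945, -0.00040747,  0.00291349, -0.00098646,  0.00111466,
        0.00020503]), 'effort': array([ 5.76004953e-03, -5.58200562e+01,  5.04725039e+01,  1.28443507e-02,
       -2.85847836e-04,  8.74558708e-06]), 'tcp_pos': array([ 0.25431756, -0.54315979,  0.25561468]), 'orientation': array([-3.06549088e+00, -6.81942422e-01, -2.21193905e-05]), 'wrist_force': array([-0.32543331, -0.10504367,  0.3203188 ]), 'ft_torque': array([-0.00072632, -0.04549127, -0.02424249]), 'grasp_force': 0.0, 'finger_gap': 0.08553709287137715}
```

View pics/scene0.png

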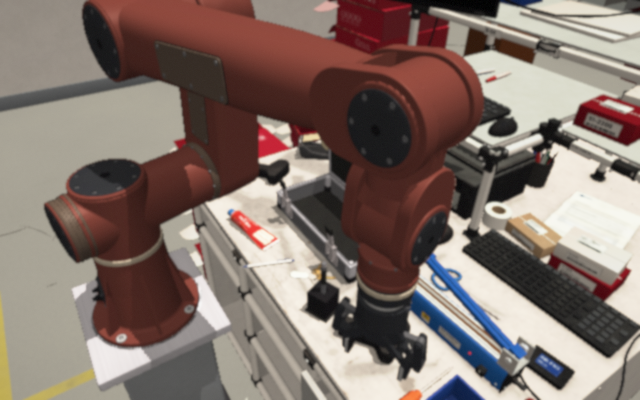

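View pics/top0.png

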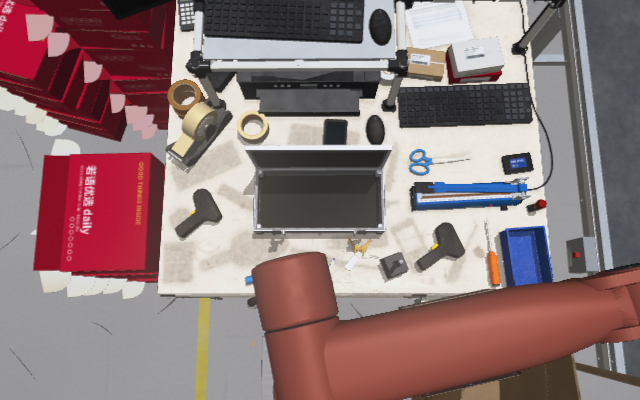

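Two scanners are visible in the top view: left at about (200,210) and right at about (440,247). The case is centred near (319,190), the stand is near (393,263), and the scene view shows no third scanner. Next I'll write helpers and measure from a zoomed crop.

```bash
cat > h.py <<'E'
from rig import r, imaging, read_state
import cv2,numpy as np
from scipy.spatial.transform import Rotation as R
def snap(n="top",save=None,crop=None,k=1):
    c=imaging.camera(n)
    if save:
        im=c["img"][:,:,::-1]
        if crop: x0,y0,x1,y1=crop; im=im[y0:y1,x0:x1]
        cv2.imwrite("pics/"+save,cv2.resize(im,None,fx=k,fy=k,interpolation=cv2.INTER_CUBIC))
    return c
def ray(c,uv):
    T=c["cam_to_world"]; d=T[:3,:3]@np.array([(uv[0]-c["cx"])/c["fx"],(uv[1]-c["cy"])/c["fy"],1]); return T[:3,3],d
def onz(c,uv,z):
    o,d=ray(c,uv); return o+d*(z-o[2])/d[2]
def proj(c,p):
    T=c["cam_to_world"]; q=T[:3,:3].T@(np.asarray(p,float)-T[:3,3]); return np.array([c["fx"]*q[0]/q[2]+c["cx"],c["fy"]*q[1]/q[2]+c["cy"]])
def down(yaw): # tool z down, tool y axis (closing line) at angle yaw-90deg.. of world
    return (R.from_euler('z',yaw)*R.from_euler('x',np.pi)).as_rotvec()
def scanner(c,box):
    """dark T-shape in box (x0,y0,x1,y1): origin xy, angle of u (world), residual info"""
    x0,y0,x1,y1=box; v=c["img"].max(axis=2); m=np.zeros(v.shape,np.uint8); m[y0:y1,x0:x1]=(v[y0:y1,x0:x1]<95)
    m=cv2.morphologyEx(m,cv2.MORPH_CLOSE,np.ones((3,3),np.uint8))
    n,l,s,_=cv2.connectedComponentsWithStats(m); i=1+np.argmax(s[1:,4]); ct=max(cv2.findContours((l==i).astype(np.uint8),cv2.RETR_EXTERNAL,cv2.CHAIN_APPROX_NONE)[0],key=cv2.contourArea)
    return (l==i),ct[:,0,:]
E
python3 - <<'E'
from h import *
c=snap("top","crop1.png",(165,110,365,260),4); 
c2=snap("top","crop2.png",(365,140,545,275),4.4)
for b in ((165,180,235,245),(405,215,470,285),(375,245,412,285)):
    m,ct=scanner(c,b); P=np.array([onz(c,p,0.035)[:2] for p in ct],np.float32)
    print(m.sum(),cv2.minAreaRect(P),P.mean(0),cv2.contourArea(P))
for uv in ((254,231),(384,230),(388,166),(247,166)): print(uv,onz(c,uv,0.066).round(3))
E
```

```text
965 ((0.5202239155769348, 0.37215620279312134), (0.11553862690925598, 0.14298728108406067), 26.532119750976562) [0.51493394 0.3561061 ] 0.00866800250840738
988 ((0.4128323793411255, -0.3656885027885437), (0.11091036349534988, 0.1466483324766159), 23.69232177734375) [ 0.40955976 -0.38158235] 0.008414683798264821
197 ((0.354221373796463, -0.23073247075080872), (0.06132173165678978, 0.05218230187892914), 20.584951400756836) [ 0.34658724 -0.22998667] 0.0013693940227776924
(254, 231) [0.456 0.18  0.066]
(384, 230) [ 0.459 -0.207  0.066]
(388, 166) [ 0.656 -0.225  0.066]
(247, 166) [0.658 0.207 0.066]
```

View pics/crop1.png

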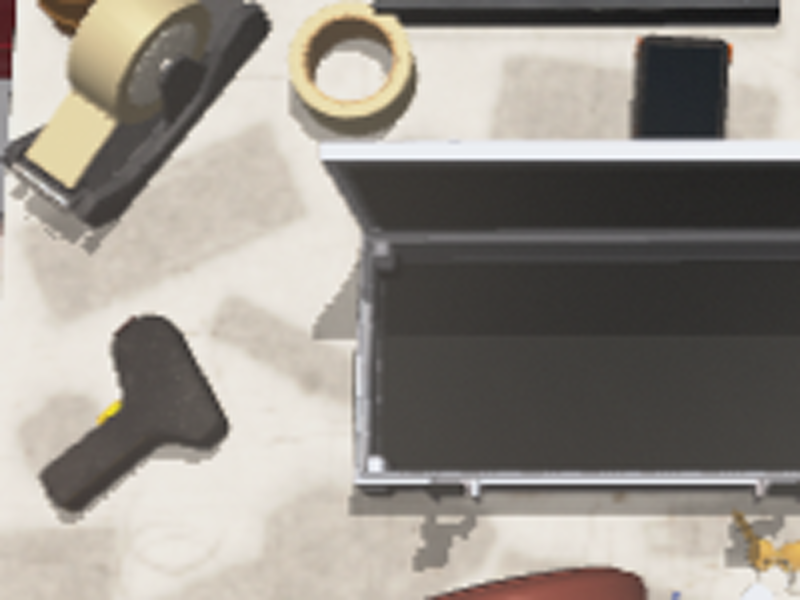

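View pics/crop2.png

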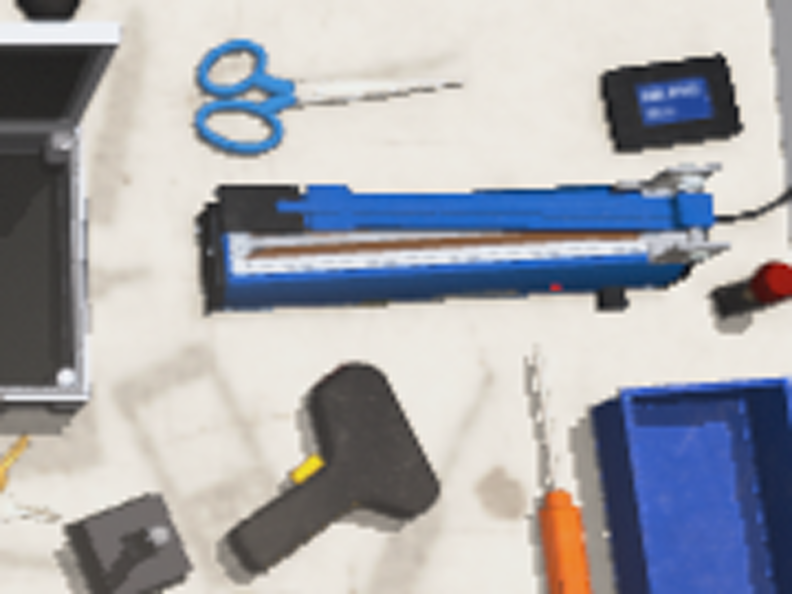

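The left scanner's handle runs to the lower left, ending near crop1 (55,500), with the yellow trigger up-left at (108,410). The right one in crop2 has the same attitude (handle end (240,560), trigger (308,468)), so both lie z-up. The stand is at crop2 (128,545) and the lid stands open.

```bash
cat >> h.py <<'E'
def pose(c,box,z=0.022,it=6):
    m,ct=scanner(c,box); ys,xs=np.nonzero(m)
    P=np.array([onz(c,(x,y),z)[:2] for x,y in zip(xs,ys)]); ce=P.mean(0)
    a=P-ce; u=a[np.argmax((a**2).sum(1))]; u/=np.linalg.norm(u)
    for _ in range(it):
        v=np.array([u[1],-u[0]]); U=P@u; V=P@v; top=np.percentile(U,99.9)
        s=(U>top-50)&(U<top-8)
        b=np.unique((U[s]//.003).astype(int)); k=(U[s]//.003).astype(int)
        mid=np.array([[ (i+.5)*.003,(V[s][k==i].min()+V[s][k==i].max())/2,np.ptp(V[s][k==i])] for i in b[1:-1]])
        sl,ic=np.polyfit(mid[:,0],mid[:,1],1); u=u+sl*v; u/=np.linalg.norm(u)
    v=np.array([u[1],-u[0]]); U=P@u;V=P@v
    v0=np.median((mid[:,1]))-0.003; 
    top=U.max()+.001; bot=U.min()-.001
    print("ulen",round(top-bot,4),"width",mid[:,2].mean().round(4),"vrange",(V.min()-v0).round(4),(V.max()-v0).round(4))
    u0=(top+bot)/2-0.0105
    return u*u0+v*v0, u
E
python3 - <<'E'
from h import *
c=snap("top")
for b in ((165,180,235,245),(405,215,470,285)):
    o,u=pose(c,b); g=o+u*.045+np.array([u[1],-u[0]])*.003
    print("origin",o.round(4),"u deg",np.degrees(np.arctan2(u[1],u[0])).round(1),"grip",g.round(4),"px",proj(c,(*g,.04)).round())
# case edges: bright aluminium along front, ends
v=c["img"].max(axis=2).astype(int)
for x in (275,300,340,365): print(x,v[222:242,x])
for y in (190,205,218): print(y,v[y,246:262],v[y,376:392])
E
```

```text
Traceback (most recent call last):
  File "h.py", line 34, in pose
    sl,ic=np.polyfit(mid[:,0],mid[:,1],1); u=u+sl*v; u/=np.linalg.norm(u)
                     ~~~^^^^^
IndexError: too many indices for array: array is 1-dimensional, but 2 were indexed
```

```bash
sed -i 's/U>top-50)&(U<top-8)/U>top-.055)\&(U<top-.012)/; s/\.003)\.astype/.005).astype/g; s/(i+.5)\*.003/(i+.5)*.005/' h.py
cat > m.py <<'E'
from h import *
c=snap("top")
for b in ((165,180,235,245),(405,215,470,285)):
    o,u=pose(c,b); g=o+u*.045+np.array([u[1],-u[0]])*.003
    print("origin",o.round(4),"u deg",np.degrees(np.arctan2(u[1],u[0])).round(1),"grip",g.round(4),"px",proj(c,(*g,.04)).round())
E
python3 - <<'E'
exec(open('m.py').read())
v=c["img"].max(axis=2).astype(int)
for x in (275,300,340,365): print(x,v[222:242,x])
for y in (190,205,218): print(y,v[y,246:262],v[y,376:392])
E
```

```text
ulen 0.154 width 0.0387 vrange -0.0421 0.0767
origin [0.5067 0.3526] u deg 128.9 grip [0.4808 0.3895] px [187. 224.]
ulen 0.1601 width 0.032 vrange -0.0431 0.0683
origin [ 0.4031 -0.39  ] u deg 124.7 grip [ 0.3799 -0.3513] px [432. 257.]
275 [ 74  74  75  74  74  94 166 156 157  75  75  78 110 129 136 137 147 202
 199 138]
300 [ 71  69  69  69  70  87 153 181 236  73  87 133 156 158 159 160 176 233
 234 234]
340 [ 69  70  71  69  70  87 162 178 234  72  89 135 152 145 139 138 150 208
 208 207]
365 [ 73  72  73  73  72  94 175 151 166  75  74  78 115 128 136 135 148 206
 210 214]
190 [162 162 162 163 164 165 163 162 157 182 189 147  94  79  76  70] [ 59  56  62  64  68 166 174 200 136 199 217 215 214 213 218 226]
205 [204 206 206 207 203 202 206 147 223 191 165 113  79  93  84  76] [ 63  60  60  78  74 116 159 189 151 192 210 209 210 215 220 225]
218 [232 230 230 230 229 229 229 175 163 183 187 125  79  83  80  77] [ 67  64  64  72  73  89 142 163 230 235 235 235 235 235 235 235]
```

Scanner sizes match the given ones (153 mm long, 36 mm handle). Now the case frame from its edges, and the grasp reachability.

Run:
```python
from h import *
c=snap("top"); g=c["img"].max(axis=2).astype(int)
fr=[]
for x in range(265,376,5):
    col=g[215:236,x]; i=np.argmax(col>115); t=215+i-1+(115-col[i-1])/(col[i]-col[i-1]); fr.append(onz(c,(x,t),.066)[:2])
fr=np.array(fr);p=np.polyfit(fr[:,1],fr[:,0],1);res=fr[:,0]-np.polyval(p,fr[:,1]); ok=abs(res)<.003;p=np.polyfit(fr[ok,1],fr[ok,0],1)
print("inner front x = %.4f + %.4f y"%(p[1],p[0]),abs(res).max())
for y in (185,195,205,212,220):
    a=g[y,250:275]; i=np.argmax(a<115); L=onz(c,(250+i-.5,y),.066)
    b=g[y,370:392]; j=np.argmax(b>115); Rr=onz(c,(370+j-.5,y),.066); print(L.round(4),Rr.round(4),(L-Rr)[1].round(4))
# back of lid: top edge rows & hinge
for x in (280,340): print(g[140:182,x])
print([onz(c,(320,y),.0665).round(4)[0] for y in (166,168,170,172,174)])
# IK checks
def chk(n,p,yaw):
    out=[]
    for k in (0,np.pi,-np.pi):
        q=r.inverse_kinematics(p,down(yaw+k)); out.append(None if q is None else np.round(q,2).tolist())
    print(n,out)
a=np.radians
chk("L",[.4808,.3895,.028],a(128.9)); chk("R",[.38,-.3513,.028],a(124.7)); chk("case",[.52,.07,.1],np.pi);chk("caseR",[.52,-.12,.1],np.pi)
```

```text
inner front x = 0.4672 + 0.0013 y 0.00028753868653619286
[0.5976 0.1733 0.066 ] [ 0.5967 -0.2001  0.066 ] 0.3734
[0.5664 0.1725 0.066 ] [ 0.5656 -0.1993  0.066 ] 0.3719
[0.5355 0.1748 0.066 ] [ 0.5348 -0.1986  0.066 ] 0.3733
[0.5141 0.1712 0.066 ] [ 0.5133 -0.201   0.066 ] 0.3722
[0.4897 0.1736 0.066 ] [ 0.489  -0.2004  0.066 ] 0.374
[235 234 233 232 230 231 242 242 242 238  89  64  59  54  55  55  54  55
  55  55  54  55  54  55  55  55  56  67  97 117  92  69  69  70  75  68
  61  60  61  60  61  60]
[ 45  46  46  47  95 216 243 243 242 236  81  51  42  40  38  40  41  40
  39  40  41  42  40  40  42  41  45  70  96 104  76  60  60  61  68  50
  50  50  50  49  51  50]
[np.float64(0.6568), np.float64(0.6505), np.float64(0.6441), np.float64(0.6378), np.float64(0.6315)]
L [[0.47, 0.25, -0.16, 1.16, 0.0, 1.36], [0.47, 0.25, -0.16, 1.16, 0.0, -1.78], [0.47, 0.25, -0.16, 1.16, -0.0, -1.78]]
R [[-1.0, -0.05, -0.48, 1.14, 0.0, -0.03], [-1.0, -0.05, -0.48, 1.14, 0.0, 3.11], [-1.0, -0.05, -0.48, 1.14, 0.0, 3.11]]
case [[-0.12, -0.09, -0.39, 1.28, 0.0, -0.12], [-0.12, -0.09, -0.39, 1.28, 0.0, 3.03], [-0.12, -0.09, -0.39, 1.28, 0.0, 3.03]]
caseR [[-0.47, -0.07, -0.36, 1.28, 0.0, -0.47], [-0.47, -0.07, -0.36, 1.28, 0.0, 2.67], [-0.47, -0.07, -0.36, 1.28, 0.0, 2.67]]
```

Case centre is about (0.557, -0.013) with no rotation, and the hinge is near x 0.653. Next: lid angle, then pick the left scanner.

```bash
cat >> h.py <<'E'
CX,CY=.557,-.013
def pick(box,gy,parity=0,tz=.027):
    c=snap("top"); o,u=pose(c,box); g=o+u*.045+np.array([u[1],-u[0]])*.003
    print("grip",g.round(4)); yaw=np.arctan2(u[1],u[0]); rot=down(yaw)
    r.goto([*g,.20],rot); r.move_l([*g,.09],vel=.2)
    hit=r.move_l([*g,tz],vel=.06,f_stop=12); s=read_state(); print("hit",hit,s["tcp_pos"].round(4))
    r.close_gripper(90); s=read_state(); print("gap",s["finger_gap"],s["grasp_force"])
    r.move_l([*g,.25],vel=.15); s=read_state(); print("gap",s["finger_gap"],s["grasp_force"],s["wrist_force"].round(2),"t",s["time"])
E
python3 - <<'E'
from h import *
c=snap("top")
for a in (1.45,1.5,1.55,1.6): print(a,proj(c,(.653-.192*np.cos(a),0,.0665+.192*np.sin(a))).round(1))
q=read_state()["q"]; print(q.round(2))
pick((165,180,235,245),.0675)
snap("scene","s1.png")
E
```

```text
1.45 [313.1 155.5]
1.5 [313.1 152. ]
1.55 [313.1 148.5]
1.6 [313.1 145. ]
[-1.35  0.1   0.1   1.56  0.    1.35]
ulen 0.1545 width 0.0384 vrange -0.0435 0.0754
grip [0.481  0.3893]
hit False [0.4814 0.3894 0.0275]
gap 0.035462140324148295 89.95552897453308
gap 0.0349909195453062 89.52268123626709 [ 0.02 -0.13 -1.95] t 7.8583
```

View pics/s1.png

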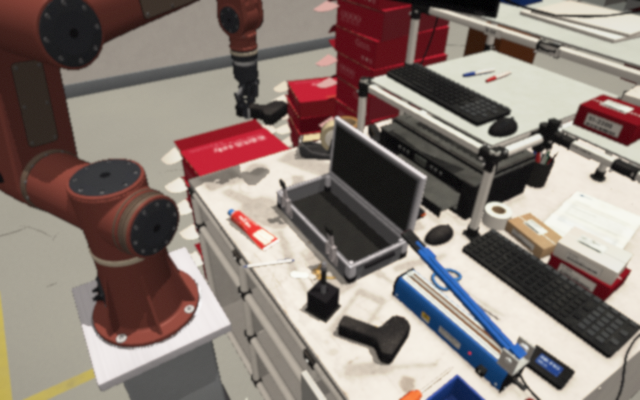

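The scanner is held level at about (260,105) in the scene view. The other one is at (375,338), the stand with stylus at (322,290), and there is no third scanner. Placing it now.

```bash
cat >> h.py <<'E'
def place(gx,gy,tz=.034):
    rot=down(np.pi)
    r.move_l([gx,gy,.25],rot,vel=.2); r.move_l([gx,gy,.06],vel=.12)
    hit=r.move_l([gx,gy,tz],vel=.03,f_stop=6); s=read_state(); print("hit",hit,s["tcp_pos"].round(4),s["wrist_force"].round(1))
    r.release(); r.move_l([gx,gy,.25],vel=.2); print("t",read_state()["time"])
E
python3 - <<'E'
from h import *
place(.519,.0675)
pick((400,205,480,290),0)
c=snap("top","t2.png",(165,110,545,290),2)
E
```

```text
hit False [0.5192 0.0675 0.0342] [-0.2  0.4 -1.6]
t 14.2083
ulen 0.1594 width 0.0319 vrange -0.0436 0.0678
grip [ 0.3812 -0.3502]
hit False [ 0.3813 -0.3505  0.0275]
gap 0.03530884471965268 89.80000734329224
gap 0.03508384604485294 89.34091687202454 [-0.31  0.63 -1.54] t 19.9333
```

View pics/t2.png

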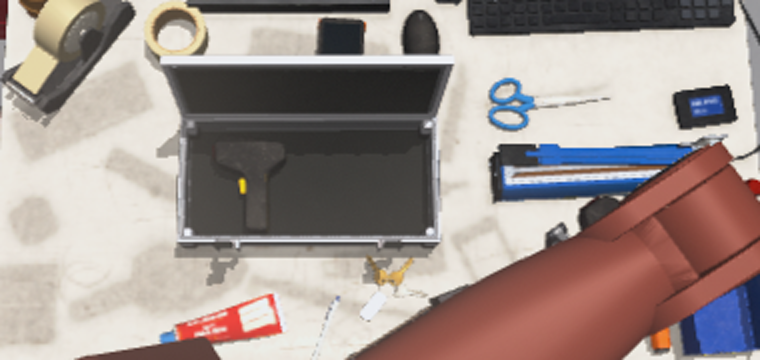

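Scanner one lies flat in the left half of the case at about (250,185) in this picture. Placing the second.

Run:
```python
from h import *
place(.519,-.1165)
r.goto([.42,-.35,.25],down(np.pi))
c=snap("top","t3.png",(165,110,545,290),2); snap("scene","s3.png")
```

```text
hit False [ 0.5192 -0.1166  0.0342] [ 0.1 -0.2 -1.5]
t 26.025
```

View pics/t3.png

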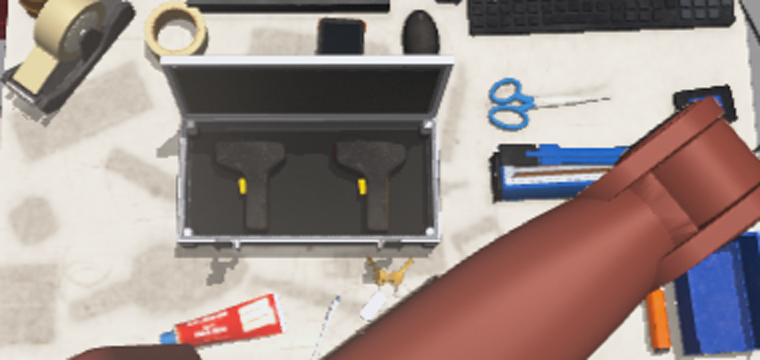

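Both scanners lie flat in the case with handles toward the robot. Now I'll swing the lid partway down from behind with closed fingers.

```bash
cat >> h.py <<'E'
HX,HZ=.653,.0665
def lidpt(a,d,off=0): # tcp for fingertip corner pushing outer face at distance d, a = lid angle
    x=HX-d*np.cos(a)+(.012+off)*np.sin(a); z=HZ+d*np.sin(a)+(.012+off)*np.cos(a)
    return x+.011,z+.025
E
python3 - <<'E'
from h import *
rot=down(np.pi); y=-.013
r.close_gripper(30)
for p in ([.715,y,.40],[.715,y,.27],[.48,y,.11]): print(p,r.inverse_kinematics(p,rot))
r.move_l([.45,-.30,.40],vel=.25)
r.goto([.715,y,.40],rot)
r.move_l([.715,y,.268],vel=.12,f_stop=10)
print(read_state()["tcp_pos"].round(3))
for a in np.arange(1.6,.65,-.1):
    x,z=lidpt(a,.178); h=r.move_l([x,y,z],vel=.08,f_stop=15); s=read_state(); print(round(a,2),h,s["tcp_pos"].round(3),s["wrist_force"].round(1))
    if h: break
x,z=s["tcp_pos"][0],s["tcp_pos"][2]
r.move_l([x-.02,y,z+.15],vel=.2)
r.goto([.42,-.35,.30],rot); print(read_state()["time"])
snap("top","t4.png",(165,110,545,290),2)
E
```

```text
[0.715, -0.013, 0.4] [-0.2004156   0.70177309  1.1160622   1.98508544  0.         -0.2004156 ]
[0.715, -0.013, 0.27] [-0.2004156   0.49064103  0.5780193   1.6581746   0.         -0.2004156 ]
[0.48, -0.013, 0.11] [-0.30036696 -0.24424679 -0.50212466  1.31291845  0.         -0.30036696]
[ 0.715 -0.013  0.269]
1.6 False [ 0.681 -0.013  0.269] [-0.  -1.1 -0.6]
1.5 False [ 0.664 -0.013  0.27 ] [0.  0.5 0.7]
1.4 False [ 0.646 -0.013  0.269] [0.3 0.1 0.6]
1.3 False [ 0.628 -0.013  0.266] [ 0.5  0.2 -0.4]
1.2 False [ 0.611 -0.013  0.262] [ 0.9 -0.3 -0.9]
1.1 False [ 0.594 -0.013  0.256] [ 0.3  0.1 -0.4]
1.0 False [ 0.578 -0.013  0.248] [ 0.1 -0.1 -0. ]
0.9 False [ 0.563 -0.013  0.238] [-0.1 -0.3 -0.4]
0.8 False [ 0.549 -0.013  0.228] [0.3 0.1 0.3]
0.7 False [ 0.536 -0.013  0.215] [0.1 0.1 0.8]
37.575
```

View pics/t4.png

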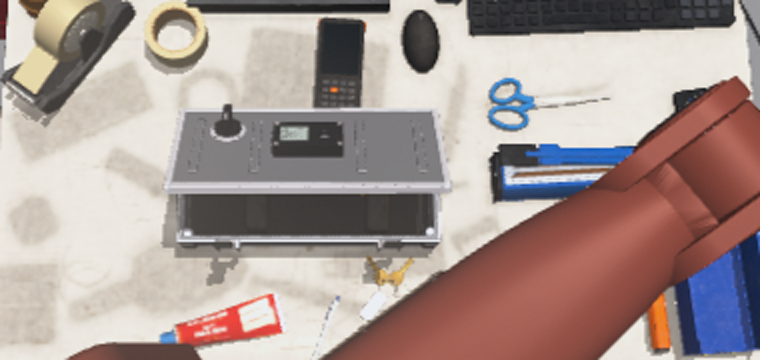

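The lid is at about 0.7 rad, the module at (308,138) and the knob at (228,122) are near the hinge, and the front strip is clear. Finish shutting it.

Run:
```python
from h import *
rot=down(np.pi); y=-.013
x,z=lidpt(.8,.178,.03)
r.goto([x,y,z+.02],rot)
for a in np.r_[np.arange(.75,.05,-.1),.02,-.01]:
    x,z=lidpt(a,.178); h=r.move_l([x,y,z],vel=.08,f_stop=15); s=read_state()
    if h: break
print(round(a,2),h,s["tcp_pos"].round(4),s["wrist_force"].round(1))
r.move_l([s["tcp_pos"][0],y,.25],vel=.2)
r.goto([.42,-.35,.30],rot); print(read_state()["time"])
c=snap("top","t5.png",(235,130,395,250),5); snap("scene","s5.png",(220,80,440,300),2.7)
```

```text
-0.01 False [ 0.4867 -0.0132  0.1034] [-3.6  0.9 12.5]
44.9833
```

View pics/t5.png

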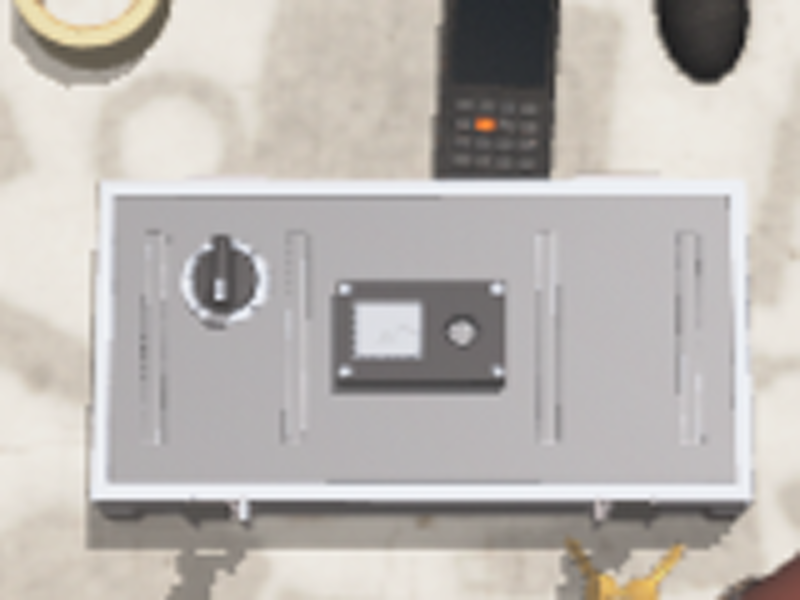

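View pics/s5.png

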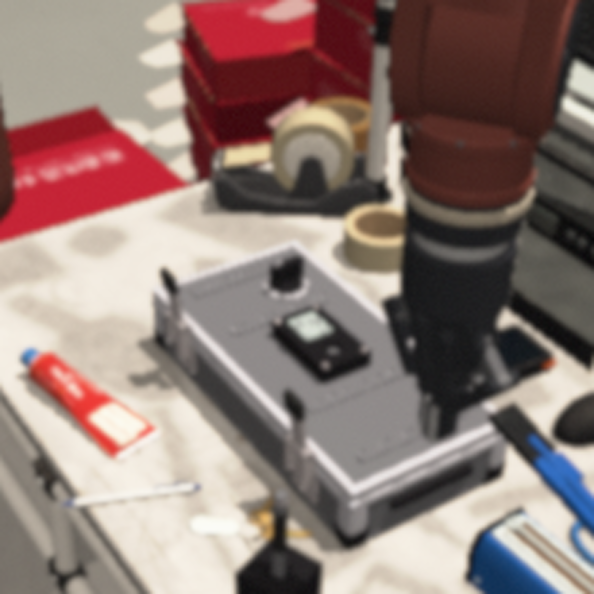

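Lid shut (12 N felt). In t5 the lid corners are at about (100,183), (742,183), (92,500) and (752,500), the levers at x = 240 and 601 near row 510, the knob at (222,280) and the button at (461,331). Check these against the model, then press the levers.

```bash
cat > press.py <<'E'
from h import *
import sys
rot=down(np.pi)
def press(y,hx=CX-.105,hz=.0825,d=.055):
    def P(a): return [hx+d*np.cos(a)-.003*np.sin(a)-.011,y,hz+d*np.sin(a)+.003*np.cos(a)+.025]
    p=P(1.6); r.goto([p[0]-.03,y,.25],rot); r.move_l([p[0]-.03,y,p[2]],vel=.15,f_stop=10)
    for a in np.r_[np.arange(1.6,.05,-.1),.03,-.03]:
        h=r.move_l(P(a),vel=.08,f_stop=15); s=read_state()
        if h: break
    print(y,round(a,2),h,s["tcp_pos"].round(4),s["wrist_force"].round(1))
    t=s["tcp_pos"]; r.move_l([t[0],y,.25],vel=.2)
E
python3 - <<'E'
from press import *
c=snap("top"); f=lambda x,y:(x/5+235,y/5+130)
for p in ((100,183),(742,183),(92,500),(752,500)): print(onz(c,f(*p),.0785).round(4))
for p in ((240,510),(601,510)): print("lever",onz(c,f(*p),.15).round(4))
print("button",onz(c,f(461,331),.092).round(4),"knob top",onz(c,f(222,290),.115).round(4),onz(c,f(222,237),.115).round(4))
press(CY-.120); press(CY+.120)
r.goto([.42,-.35,.30],rot); print(read_state()["time"])
snap("top","t6.png",(235,130,395,250),5)
E
```

```text
[0.6519 0.1805 0.0785]
[ 0.6509 -0.2088  0.0785]
[0.4576 0.1802 0.0785]
[ 0.4569 -0.2096  0.0785]
lever [0.441  0.0863 0.15  ]
lever [ 0.4407 -0.1157  0.15  ]
button [ 0.5564 -0.0382  0.092 ] knob top [0.5761 0.1018 0.115 ] [0.6082 0.1023 0.115 ]
-0.133 -0.03 False [ 0.4963 -0.1332  0.1102] [-4.5  1.6 11.8]
0.107 -0.03 False [0.4964 0.107  0.1103] [-4.6 -0.2 12.8]
61.4667
```

View pics/t6.png

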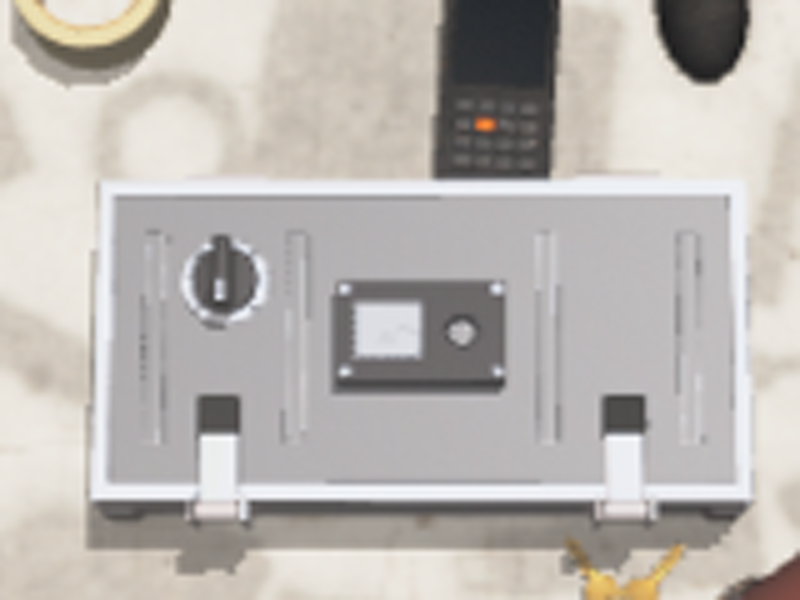

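Both levers lie flat on the lid (crop rows 400 to 510). The refined centre is about (0.5555, -0.0133). Now turn the vent knob.

Run:
```python
from h import *
K=[.5905,.104,.117]; y0=np.pi
r.release(); r.goto([K[0],K[1],.25],down(y0)); r.move_l(K,vel=.1,f_stop=8)
print(read_state()["tcp_pos"].round(4))
r.close_gripper(30); s=read_state(); print("gap",s["finger_gap"],s["grasp_force"],s["wrist_force"].round(1),s["ft_torque"].round(3))
for a in np.r_[np.arange(.1,1.01,.1),1.05,1.10]:
    r.move_l(K,down(y0-a)); s=read_state(); print(round(a,2),s["ft_torque"].round(3)[2],s["wrist_force"].round(1),round(s["finger_gap"],4))
    if abs(s["ft_torque"][2])>.6: break
r.wait(.3); c=snap("top"); r.release(); r.wait(.5); r.move_l([K[0],K[1],.25],vel=.15)
r.goto([.42,-.35,.30],down(y0)); print(read_state()["time"])
snap("top","t7.png",(235,130,415,290),4)
```

```text
[0.591  0.104  0.1178]
gap 0.011363624185063802 33.138298988342285 [0.  8.  1.8] [ 1.435  0.055 -0.052]
0.1 0.059 [0.3 8.2 2.6] 0.0109
0.2 0.032 [0.2 7.  1.4] 0.0112
0.3 0.009 [-1.   7.7  2.8] 0.0113
0.4 0.133 [-1.1  6.8  2.1] 0.0115
0.5 0.124 [-0.3  7.7  1.3] 0.0112
0.6 0.096 [-0.8  5.3  1. ] 0.0113
0.7 0.15 [-0.7  5.3  2.5] 0.0112
0.8 0.097 [-1.3  6.5  2.4] 0.0113
0.9 0.078 [-0.5  7.2  2.9] 0.0114
1.0 0.128 [-2.   7.1  2.3] 0.0115
1.05 0.142 [-1.4  5.5  3.2] 0.0114
1.1 0.772 [-1.6  5.9  2.3] 0.0113
73.5833
```

View pics/t7.png

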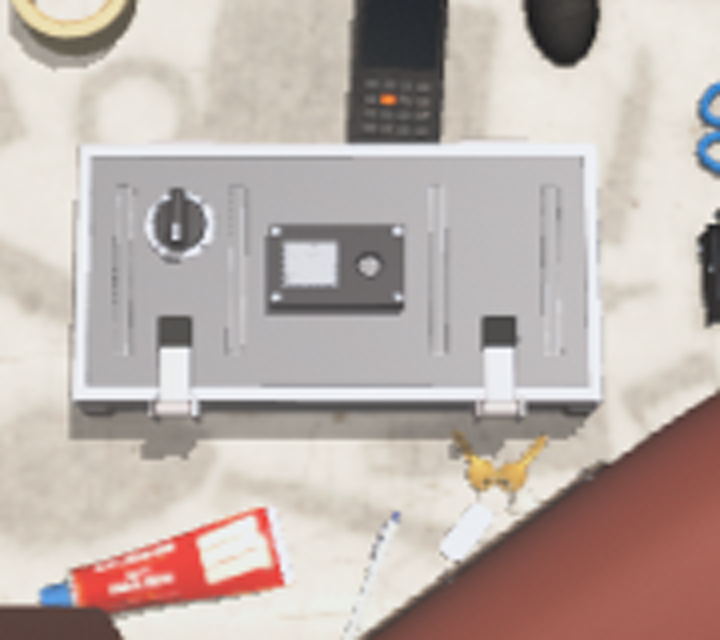

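The knob hit its stop (torque jumped to 0.77) and has sprung back to pointing along x at (177,220) in t7. Next, locate the stand and stylus with the arm out of the way.

Run:
```python
from h import *
r.goto([.42,.30,.30],down(np.pi))
a=snap("top"); b=snap("scene")
A=cv2.resize(a["img"][235:295,365:425,::-1],(400,400),interpolation=cv2.INTER_CUBIC)
B=cv2.resize(b["img"][250:330,285:365,::-1],(400,400),interpolation=cv2.INTER_CUBIC)
cv2.imwrite("pics/st.png",np.hstack([A,B])); print(read_state()["time"])
```

```text
76.05
```

View pics/st.png

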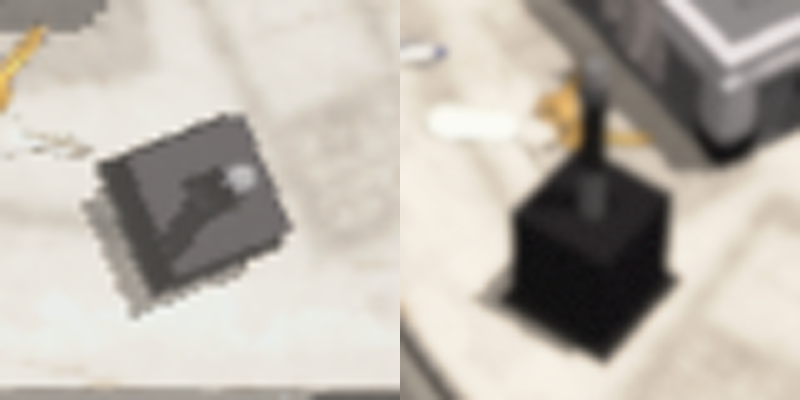

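In the left panel the block's top-face corners are about (128,158), (240,115), (290,225) and (175,272), and the stylus top is at (240,178). In the right panel the stylus end is at about (597,65).

Run:
```python
from h import *
a=snap("top"); b=snap("scene")
fa=lambda p:((p[0]+.5)/(400/60)-.5+365,(p[1]+.5)/(400/60)-.5+235)
fb=lambda p:((p[0]+.5)/5-.5+285,(p[1]+.5)/5-.5+250)
C=np.array([onz(a,fa(p),.066)[:2] for p in ((128,158),(240,115),(290,225),(175,272))])
print("stand",C.mean(0).round(4),np.linalg.norm(C-np.roll(C,1,0),axis=1).round(4),np.degrees(np.arctan2(*(C[2]-C[1])[::-1])).round(1))
print("stylus top, top cam",onz(a,fa((240,178)),.155).round(4))
for z in (.15,.156): print("scene cam",onz(b,fb((197,60)),z).round(4))
# two-view
o1,d1=ray(a,fa((240,178)));o2,d2=ray(b,fb((197,60)));t=np.linalg.lstsq(np.c_[d1,-d2],o2-o1,rcond=None)[0];print("tri",(o1+d1*t[0]).round(4),(o2+d2*t[1]).round(4))
for k in (.15,.13,.11):print(r.inverse_kinematics([.353,-.224,k],down(np.radians(25))), r.inverse_kinematics([.353,-.224,k],down(np.pi)))
```

```text
stand [ 0.3596 -0.2391] [0.0535 0.0535 0.0525 0.055 ] -157.2
stylus top, top cam [ 0.3585 -0.2389  0.155 ]
scene cam [ 0.3628 -0.2323  0.15  ]
scene cam [ 0.3594 -0.2375  0.156 ]
tri [ 0.3583 -0.2385  0.1573] [ 0.3586 -0.2386  0.1574]
[-0.8806315  -0.47483096 -0.61001513  1.43561216  0.          1.82462884] [-0.8806315  -0.47483096 -0.61001513  1.43561216  0.         -0.8806315 ]
[-0.8806315  -0.46986034 -0.64273152  1.39792514  0.          1.82462884] [-0.8806315  -0.46986034 -0.64273152  1.39792514  0.         -0.8806315 ]
[-0.8806315  -0.46210389 -0.67354451  1.35935571  0.          1.82462884] [-0.8806315  -0.46210389 -0.67354451  1.35935571  0.         -0.8806315 ]
```

Two-view agreement is within 1 mm: stand at (0.359, -0.239), stylus end at z 0.157. Take the stylus and press the button.

Run:
```python
from h import *
S=[.3585,-.2388]; rot=down(np.pi)
r.goto([*S,.27],rot); r.move_l([*S,.117],vel=.1,f_stop=6); 
r.close_gripper(60); s=read_state(); print("gap",s["finger_gap"],s["tcp_pos"].round(4),s["wrist_force"].round(1))
r.move_l([*S,.27],vel=.12)
B=[.5574,-.0371]; r.move_l([*B,.27],vel=.2); r.move_l([*B,.225],vel=.1)
print(read_state()["time"],read_state()["finger_gap"])
a=snap("top"); b=snap("scene")
A=cv2.resize(a["img"][150:240,275:365,::-1],(400,400),interpolation=cv2.INTER_CUBIC)
Bq=cv2.resize(b["img"][160:260,290:390,::-1],(400,400),interpolation=cv2.INTER_CUBIC)
cv2.imwrite("pics/bt.png",np.hstack([A,Bq]))
# expected tip / button pixels in right panel
for p in ((*B,.225-.111),(*B,.092)): print(((proj(b,p)-[290,160]+.5)*4-.5).round(0))
```

```text
gap 0.011326559513401595 [ 0.3585 -0.2388  0.1171] [-0.6 -0.2  1.5]
84.05 0.010871883924737036
[218. 175.]
[217. 200.]
```

View pics/bt.png

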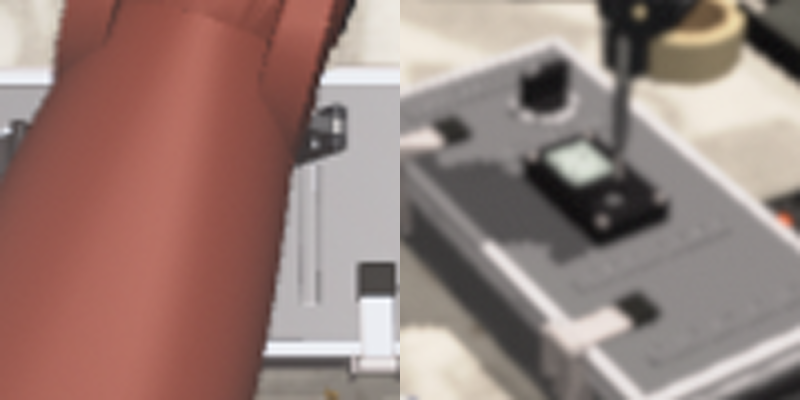

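The stylus tip is at right-panel (617,172), directly above the button at (613,200), and both match the predictions. Press it, then return the stylus.

Run:
```python
from h import *
S=[.3585,-.2388]; B=[.5568,-.0367]
r.move_l([*B,.208],vel=.06,f_stop=4); f0=read_state()["wrist_force"]
for z in np.arange(.2045,.1955,-.001):
    h=r.move_l([*B,z],vel=.01); f=(read_state()["wrist_force"]-f0)[2]; print(round(z-.111,4),f.round(1))
    if f>6: break
r.wait(.4); print(read_state()["wrist_force"].round(1),read_state()["tcp_pos"].round(4))
r.move_l([*B,.27],vel=.08); r.move_l([*S,.27],vel=.2); r.move_l([*S,.20],vel=.1)
h=r.move_l([*S,.1185],vel=.04,f_stop=6); s=read_state(); print(h,s["tcp_pos"].round(4),s["wrist_force"].round(1),s["time"])
```

```text
0.0935 -0.6
0.0925 -0.5
0.0915 0.6
0.0905 0.7
0.0895 1.7
0.0885 2.2
0.0875 4.1
0.0865 8.8
[-1.3  1.   8.9] [ 0.5572 -0.0368  0.1986]
False [ 0.3586 -0.2389  0.1187] [ 0.3 -0.6  0.7] 92.8917
```

The button profile is as expected: it starts at 0.092 and bottoms at about 0.088 with 8.8 N. Stylus is back in the hole; release it and verify.

Run:
```python
from h import *
S=[.3585,-.2388]
r.move_l([*S,.1175],vel=.02,f_stop=4); r.release(); r.wait(.3); r.move_l([*S,.28],vel=.1); r.goto([.42,.36,.32],down(np.pi)); r.wait(.5)
a=snap("top"); b=snap("scene")
A=cv2.resize(a["img"][140:290,240:420,::-1],(480,400),interpolation=cv2.INTER_CUBIC)
B=cv2.resize(b["img"][250:330,285:345,::-1],(300,400),interpolation=cv2.INTER_CUBIC)
cv2.imwrite("pics/end.png",np.hstack([A,B])); print(read_state()["time"])
```

```text
98.6833
```

View pics/end.png

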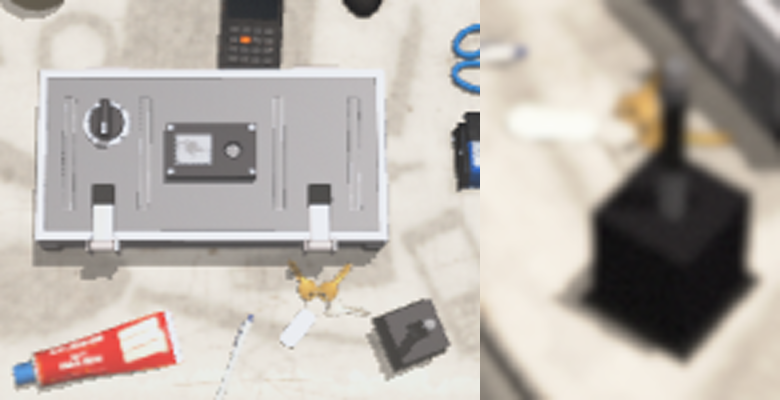

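The lid is shut with both levers down, the knob is at rest, and the stylus stands upright in the stand, its end at right-panel (677,65) as at the start. Handing in.

```bash
python3 -c "
from rig import r, imaging, read_state
print(r.job_done())"
```

```text
the job is handed in; nothing more can be done
None
```

I handed the job in at about 99 s of robot time with every step done: two scanners (no third was on the bench) packed flat, lid shut and clamped, air vented, logger started, and the stylus back upright in its stand; no verdict was returned.

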